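# Centre-punch the drill spot of a bracket blank

### The arm

A 7-joint arm with a two-finger parallel gripper is mounted at the origin on the work surface. World frame = base frame: x ahead of the robot, y to its left, z up, the work surface at z = 0. Lengths are in m, angles in rad, forces in N, time in s.
With the tool pointing down it reaches from about 0.4 to 0.9 m from the base axis. Payload 5.6 kg.
Tool frame: the origin (TCP) lies midway between the tips of the shut fingers; the grasp point (between the pads) lies 19 mm behind it; z points along the fingers, y is the direction in which the jaws open and shut (so a half turn about z gives the same grasp; the last joint's range is limited). The gripper opens to 92 mm and grips with 3 to 60 N. Pads are 20 mm wide; open, the fingers measure 128 mm over their backs; the gripper's body (75 mm by 189 mm) begins 69 mm behind the grasp point.
Start: joints at [1.179, 0.468, -0.012, 1.603, 0.006, 1.071, -0.056], TCP at [0.222, -0.611, 0.215] pointing down, gripper open.
Joint ranges: [-2.53, 2.53], [-0.31, 2.02], [-1.57, 1.55], [0.28, 2.44], [-1.29, 4.43], [0.15, 1.84], [-2.92, 2.92]. Speed limits (rad/s): [2.57, 2.57, 3.14, 3.14, 3.14, 3.14, 3.14].

### API

Orientations are given as a unit quaternion [w, x, y, z].
In Python, from cell import r, grab_frame, get_calibration gives the robot as it stands. The module is installed in compiled form; this text tells all that it offers.
- The arm moves only by the tool arm_command, never from a script. Its argument "targets" is a list of rows, each an object of numbers: "x", "y", "z": the shift along the tool's x, y, z in cm; "rx", "ry", "rz": the turn, a rotation vector about the tool's x, y, z in rad. A call has 1 to 5 rows; each row is the pose to reach, as a shift and turn from the pose commanded when the call began, along the tool's axes at that moment; what a row does not reach only later rows make up. A row lasts 1/10 s, in which the tool goes at most 50 mm and 8.59 degrees, less where a joint would pass 70% of its speed; a pose out of reach is approached as far as the arm can. A call with a gripper value outside its range is refused whole. "grip" is the closure, from 0 (fully open) to 1 (shut), set as the call begins (left out, the last holds). The fingers move at their own pace and stop on an object; the grip force is fixed at half the most. Time passes only in rows, so rows that repeat a pose let the fingers close. It gives the time, the measured TCP pose, the force and the opening at its end, in the units of the state.
- r.get_state(): the state, without advancing time (a new reading comes with each control period).
- grab_frame(name): name is "scene" or "top"; returns the picture (420x560x3 uint8, blue, green, red); there is no depth.
- get_calibration(name): a dict with "fx", "fy", "cx", "cy" (pixels), "R" (3x3) and "t" (3): a world point X has camera coordinates R X + t. Camera axes: x right, y down, z forward; pixel columns grow to the right and rows downward; lengths in m; the calibration is good to about 2 mm. A picture is of the moment at which its call begins. get_calibration takes no time and is no camera call.
- r.finish_job(): hands the job in, once; it reports no verdict.
The state is a dict: "time_s": time; "joints": joint angles; "dq": joint speeds; "tau": joint torques, N m; "position": TCP position; "ee_rot": TCP orientation; "contact_force": force on the tool from outside, world axes, zero at the start; "wrist_torque": the same for the moment, N m; "grip_width": opening from 0.0 (shut) to 1.0 (fully open).
Only numpy, scipy, OpenCV 4.12 (cv2) and the standard library are available. Lean on these libraries where they do the work, as an engineer would, in place of code of your own. Each camera call takes 0.05 s, during which the arm holds its last target. There are 200 camera calls.

### The job

Punch the drill spot of the brass bracket blank on the steel bench block: take the automatic centre punch out of the wooden rack, stand its point upright in the dark spot and press it straight down until the spring inside snaps and the mark is struck, and no further: do not ram it against its stop. Then put the punch back in the rack, fully down and upright, and leave the blank and everything else where it lies.

Things in the scene. Friction and masses are not known exactly. Their poses are not given: they have to be found in the camera images.
- bench_block: Steel bench block, 140 x 110 mm and 30 mm high on four rubber feet, fixed. Origin: centre of its underside on the bench; x along the 140 mm, z up. Its place and yaw vary.
- blank: Brass bracket blank, a flat bar 110 x 40 x 8 mm, 0.28 kg, lying loose (not clamped) on the bench block. Origin: centre of its underside; x along the 110 mm, z up. A finished 10 mm through hole lies 36 mm from the centre towards -x, the drill spot 32 mm towards +x, where the face is dyed blue.
- spot (a point): The drill spot: centre of the spot on the blank's upper face (38 mm above the bench), z up. A dark round recess, 9 mm wide at its bevelled mouth, 6 mm wide and 1 mm deep, where two bright scribed lines cross in a 40 mm patch of blue layout dye. The punch's point must stand on its flat dark floor.
- mark (a joint): How deep the floor of the spot has been driven, in m: 0 unmarked. The metal yields only above about 19 N, which the steady press before the snap does not reach; the blow of the snap drives it 1 to 1.8 mm, and it stays so. Pressing on hard against the punch's stop drives it deeper, past 2.3 mm, which spoils the spot.
- punch: Automatic (spring-loaded) centre punch, round, about 0.22 kg, standing point down in the rack. Origin: on its axis at the underside of its brass collar (21 mm wide, 6 mm high), z up the axis. Above the collar a knurled steel grip 16 mm in diameter up to 83 mm, then a red cap as wide up to 95 mm. Below it a nose 12 mm wide, 18 mm long, then the plunger and its steel point, 8 mm wide.
- punch_cap (a point): Centre of the red cap's top, 95 mm above the collar's underside. The spring as felt by the hand: 6 to 7 N within the first 1 mm of press, then nearly 1 N more per mm up to 14 to 15 N at about 9 mm, where the hidden hammer trips and strikes (a jolt of some 30 N at the point) and the force falls by 4 N or more. 1.4 mm farther is the solid stop. Lifting resets it.
- punch_point (a point): Point fixed on the punch's axis 43 mm below the collar's underside, about where the point ends; it does not move with the plunger. The point itself, a cone with a 2 mm wide end, has been reground many times: it ends 38 to 48 mm below the collar, not known beforehand, so where it touches and where it snaps must be felt.
- rack: Beech tool rack, a block 62 (x) x 150 (y) x 56 (z) mm, fixed, with three round through sockets 16 mm wide in a row along its y. Origin: centre of its underside, z up. Its place and yaw vary. The punch stands in one end socket, the drift in the other; the middle one is empty.
- socket0 (a point): Centre of the mouth of the socket at y = -50 mm of the rack, on its upper face, z up. A tool in a socket hangs on its collar, the collar's underside level with this point.
- socket1 (a point): The same for the middle socket, at y = 0.
- socket2 (a point): The same for the socket at y = +50 mm.
- drift: Brass drift with a light wooden handle, 50 mm high above the rack, standing in the other end socket. Not to be disturbed. Origin at its collar's underside.
- tin: Round yellow tin of polishing compound, 68 mm wide, 35 mm high, standing on the bench; origin at its underside. Not to be disturbed.
- jar: Amber jar with a white cap, 60 mm wide, 75 mm high, standing on the bench; origin at its underside. Not to be disturbed.
- hammer_tool: Hammer, 260 mm long, lying on the bench beside the block; not needed. Not to be disturbed.
Things that resemble listed ones, but are neither listed nor needed, are in the scene too. Of the things like the punch, leave any that is purple; of the rest the smaller one is meant.

How it is judged:
By the outcome, as a careful person would: the job done as asked, in the order asked, and still so for the second after the job is handed in, with the robot touching nothing.
It also fails if it takes over 67 s, if anything falls off the work surface, if the arm or the gripper's body presses on something with over 40 N, if the wrist force passes 120 N, or if a joint passes its speed limit or range.

## Working session

There is one attempt and no reset: what is moved stays moved. The work goes in short steps, Python scripts to look and compute and a tool call to move; the robot and the scene stay as the last step left them, time stands still between calls to the robot, and variables do not carry over. Pictures are saved under pics/ and viewed, about 8 in all and at most 12, crops included, and the job is handed in when it is done.

Besides the shell and the picture viewer there is one more tool, called after "Emit:" by a JSON object that holds its "name" and its "arguments", one argument or row to a line. arm_command: Moves the arm, as the interface text tells. Its arguments: {"type":"object","properties":{"targets":{"type":"array"},"grip":{"type":"number"}},"required":["targets"]}

```bash
mkdir -p pics; python3 - <<'E'
from cell import r, grab_frame, get_calibration
import cv2,numpy as np
for n in("scene","top"):
    f=grab_frame(n);cv2.imwrite(f"pics/{n}0.png",f);c=get_calibration(n);print(n,c)
s=r.get_state();print(s)
E
```

```text
scene {'fx': 525.0134121353353, 'fy': 525.0134121353353, 'cx': 290.2554669493497, 'cy': 216.9395826076746, 'R': array([[-0.83953004,  0.54290618, -0.02102819],
       [ 0.36693059,  0.53801437, -0.75888239],
       [-0.40068847, -0.64482045, -0.65088811]]), 't': array([ 0.45931527, -0.0918696 ,  1.55742135])}
top {'fx': 489.4633671021004, 'fy': 489.4633671021004, 'cx': 269.6967154766205, 'cy': 212.271720499171, 'R': array([[ 0.01680657, -0.99983732,  0.00654743],
       [-0.98227868, -0.01773327, -0.18658542],
       [ 0.18667117, -0.00329554, -0.98241692]]), 't': array([-0.01158465,  0.56856423,  1.20533199])}
{'time_s': 0.1, 'joints': array([ 1.17899267,  0.46830187, -0.01161943,  1.60351387,  0.00600402,
        1.07145727, -0.05629665]), 'dq': array([-9.78700244e-04, -1.74300124e-03, -6.44326811e-04, -2.34515325e-03,
        9.52287897e-05, -1.45946064e-03,  1.98113101e-04]), 'tau': array([ 1.42444005e-03, -5.21643913e+01, -1.20059124e-02, -2.44364816e+01,
       -5.67343784e-02,  1.41003492e-02,  5.17942749e-05]), 'position': array([ 0.22191326, -0.61037282,  0.21373468]), 'ee_rot': array([-7.98550803e-04,  9.84834032e-01,  1.73497127e-01, -1.98637801e-04]), 'contact_force': array([ 0.406241  , -1.09455523, -0.34484872]), 'wrist_torque': array([-0.03930589, -0.00180823, -0.00146838]), 'grip_width': 1.002155299316681}
```

View pics/scene0.png

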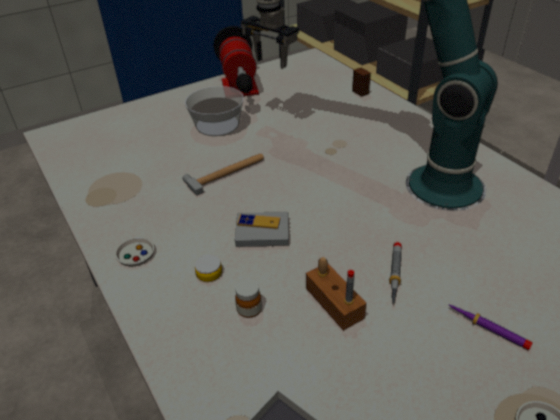

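View pics/top0.png

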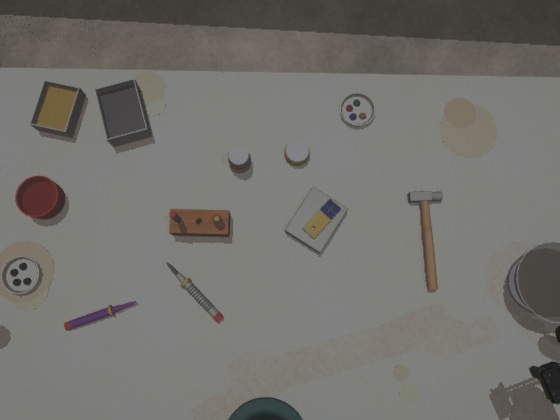

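The scene view shows the rack at about (335,293), with a red-capped punch standing at (350,280). The block is at (262,228). In the top view the rack is at (200,222) and the block at (317,220).

Things like the punch, in top-view pixels:
- Rack punch at (173,215).
- Large grey punch lying at (195,293).
- Purple punch at (100,315).

The rack punch fits: it isn't purple, and it's the smaller of the other two. I'll confirm this with an enlarged crop.

```bash
python3 - <<'E'
import cv2,numpy as np
t=cv2.imread("pics/top0.png");s=cv2.imread("pics/scene0.png")
def c(i,x,y,w,h,k):
    o=cv2.resize(i[y:y+h,x:x+w],None,fx=k,fy=k,interpolation=cv2.INTER_CUBIC);o=np.clip(o.astype(float)*1.5,0,255).astype(np.uint8)
    for u in range(0,w,10): cv2.putText(o,str(x+u),(u*k,8),0,.3,(0,255,0),1);cv2.line(o,(u*k,10),(u*k,14),(0,255,0),1)
    for v in range(0,h,10): cv2.putText(o,str(y+v),(0,v*k+4),0,.3,(0,255,0),1)
    return o
a=np.hstack([c(t,160,190,80,60,5),c(t,280,185,80,60,5)])
b=np.hstack([c(s,300,250,80,60,5),c(s,225,200,80,60,5)])
cv2.imwrite("pics/crop1.png",np.vstack([a,b]))
E
```

```text
(no output)
```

View pics/crop1.png

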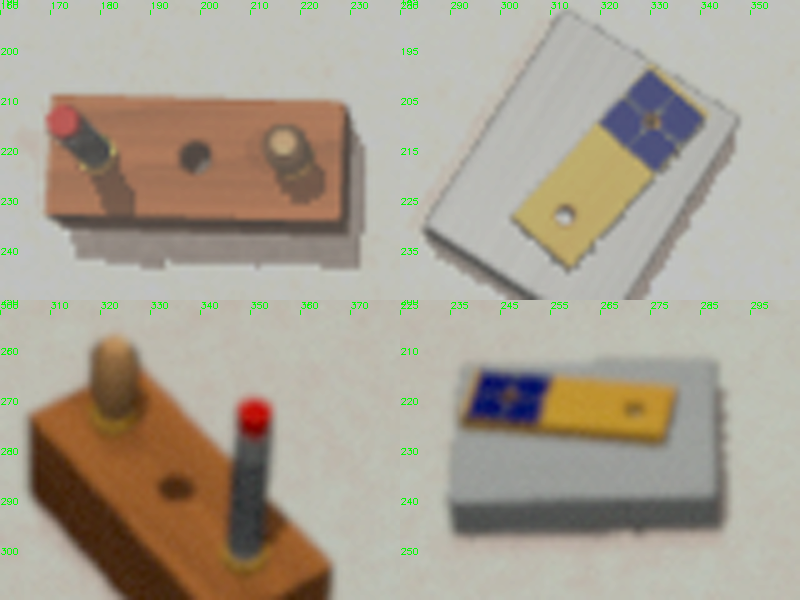

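The crop shows the rack punch: red cap at top (172,214) and scene (351,271), thin, in the end socket. So it's the smaller one and it's the target. The spot is at top (330,209) and scene (246,219). Next I'll triangulate.

```bash
cat > h.py <<'E'
import cv2,numpy as np
from cell import r,grab_frame,get_calibration
from scipy.spatial.transform import Rotation as Ro
C={n:get_calibration(n) for n in("scene","top")}
def P(n):
    c=C[n];return np.array([[c['fx'],0,c['cx']],[0,c['fy'],c['cy']],[0,0,1]])@np.c_[c['R'],c['t']]
def tri(s,t):
    X=cv2.triangulatePoints(P("scene"),P("top"),np.float64(s),np.float64(t)).ravel();X=X[:3]/X[3]
    e=[np.round(proj(n,X)-p,2) for n,p in(("scene",s),("top",t))]
    return X.round(4),e
def proj(n,X):
    v=P(n)@np.r_[X,1];return v[:2]/v[2]
def onz(n,p,z):
    c=C[n];d=c['R'].T@np.array([(p[0]-c['cx'])/c['fx'],(p[1]-c['cy'])/c['fy'],1]);o=-c['R'].T@c['t']
    return o+d*(z-o[2])/d[2]
def cen(img,box,f):
    x,y,w,h=box;i=img[y:y+h,x:x+w].astype(float);W=np.clip(f(i[...,0],i[...,1],i[...,2]),0,None)
    W[W<.35*W.max()]=0;k,l,st,ce=cv2.connectedComponentsWithStats((W>0).astype(np.uint8));j=1+st[1:,4].argmax();W[l!=j]=0
    Y,X=np.mgrid[:h,:w];return np.array([(W*X).sum()/W.sum()+x,(W*Y).sum()/W.sum()+y])
red=lambda b,g,r:r-1.6*np.maximum(g,b)
blue=lambda b,g,r:b-1.2*np.maximum(g,r)
E
python3 - <<'E'
from h import *
s=cv2.imread("pics/scene0.png");t=cv2.imread("pics/top0.png")
b=[cen(s,(230,205,40,30),blue),cen(t,(315,190,35,35),blue)];print("blue",b,tri(*b),onz("scene",b[0],.038),onz("top",b[1],.038))
q=[cen(s,(340,262,20,20),red),cen(t,(162,205,22,16),red)];print("red",q,tri(*q))
for n,a,c in(("cap",(350.6,271.2),(172,213.6)),("spot",(246.4,218.8),(330,208.8)),("hole",(271.6,221.2),(312.6,227.6)),("sock1",(334.8,287),(198.6,221.2))):print(n,tri(a,c),onz("scene",a,.038 if n!="sock1" else .056),onz("top",c,.038 if n!="sock1" else .056))
# rack top corners in top view (z=.056)
for p in((170,208.8),(228.8,210.3),(228,233.8),(169.2,232.8)):print(onz("top",p,.056).round(4))
st=r.get_state();print(Ro.from_quat(st['ee_rot'],scalar_first=True).as_matrix().round(3))
E
```

```text
blue [array([246.34295775, 218.97464789]), array([332.68352689, 205.78102078])] (array([ 0.5865, -0.162 ,  0.0419]), [array([-1.8, -0.4]), array([-1.32,  1.71])]) [ 0.58130659 -0.16198266  0.038     ] [ 0.59186757 -0.16600837  0.038     ]
red [array([350.40469974, 272.83102154]), array([172.18615436, 213.61775422])] (array([0.5427, 0.2294, 0.1505]), [array([-0.1 , -0.01]), array([-0.07,  0.08])])
cap (array([0.542 , 0.229 , 0.1547]), [array([-0.07, -0.01]), array([-0.05,  0.05])]) [0.46867009 0.14509643 0.038     ] [0.56353645 0.25213994 0.038     ]
spot (array([ 0.5829, -0.1584,  0.0419]), [array([-0.02, -0.  ]), array([-0.01,  0.02])]) [ 0.58082966 -0.16252206  0.038     ] [ 0.5836975  -0.15894136  0.038     ]
hole (array([ 0.5323, -0.1129,  0.0415]), [array([-0.14, -0.03]), array([-0.11,  0.13])]) [ 0.53010578 -0.11613683  0.038     ] [ 0.53323018 -0.11352983  0.038     ]
sock1 (array([0.5413, 0.1791, 0.059 ]), [array([0.06, 0.01]), array([ 0.04, -0.05])]) [0.53978896 0.17691427 0.056     ] [0.54171367 0.17960664 0.056     ]
[0.5727 0.2544 0.056 ]
[0.5715 0.1034 0.056 ]
[0.5106 0.1035 0.056 ]
[0.5105 0.253  0.056 ]
[[ 0.94   0.342 -0.001]
 [ 0.342 -0.94   0.002]
 [-0.    -0.002 -1.   ]]
```

Emit:
{"name": "arm_command", "arguments": {
  "targets": [
    {"x":4,"y":-3},
    {"x":8,"y":-6},
    {"x":12,"y":-9},
    {"x":16,"y":-12},
    {"x":20,"y":-15}
  ],
  "grip": 0.4
}}

```text
invalid input at $.targets[0]: expected keys x, y, z, rx, ry, rz
```

Emit:
{"name": "arm_command", "arguments": {
  "targets": [
    {"x":4,"y":-3},
    {"x":8,"y":-6},
    {"x":12,"y":-9},
    {"x":16,"y":-12},
    {"x":20,"y":-15}
  ]
}}

```text
invalid input at $.targets[0]: expected keys x, y, z, rx, ry, rz
```

Emit:
{"name": "arm_command", "arguments": {
  "targets": [
    {"x":2.5,"y":-4.3},
    {"x":5,"y":-8.6},
    {"x":7.5,"y":-12.9},
    {"x":10,"y":-17.2},
    {"x":12,"y":-21}
  ]
}}

```text
invalid input at $.targets[0]: expected keys x, y, z, rx, ry, rz
```

Emit:
{"name": "arm_command", "arguments": {
  "targets": [
    {"x":4,"y":-3,"z":0,"rx":0,"ry":0,"rz":0},
    {"x":8,"y":-6,"z":0,"rx":0,"ry":0,"rz":0},
    {"x":12,"y":-9,"z":0,"rx":0,"ry":0,"rz":0},
    {"x":16,"y":-12,"z":0,"rx":0,"ry":0,"rz":0},
    {"x":20,"y":-15,"z":0,"rx":0,"ry":0,"rz":0}
  ],
  "grip": 0.4
}}

```text
time_s: 0.6
position: [0.3594, -0.3996, 0.2144]
ee_rot: [-0.0, 0.985, 0.173, -0.0]
contact_force: [0.4, 0.1, 1.2]
grip_width: 0.605
```

Emit:
{"name": "arm_command", "arguments": {
  "targets": [
    {"x":4,"y":-3,"z":0,"rx":0,"ry":0,"rz":0},
    {"x":8,"y":-6,"z":0,"rx":0,"ry":0,"rz":0},
    {"x":12,"y":-9,"z":0,"rx":0,"ry":0,"rz":0},
    {"x":16,"y":-12,"z":0,"rx":0,"ry":0,"rz":0},
    {"x":20,"y":-15,"z":0,"rx":0,"ry":0,"rz":0}
  ]
}}

```text
time_s: 1.1
position: [0.4961, -0.1904, 0.2145]
ee_rot: [0.0, 0.985, 0.173, -0.0]
contact_force: [1.1, -0.9, -1.6]
grip_width: 0.597
```

Emit:
{"name": "arm_command", "arguments": {
  "targets": [
    {"x":2.5,"y":-4.3,"z":0,"rx":0,"ry":0,"rz":0},
    {"x":5,"y":-8.6,"z":0,"rx":0,"ry":0,"rz":0},
    {"x":7.5,"y":-12.9,"z":0,"rx":0,"ry":0,"rz":0},
    {"x":10,"y":-17.2,"z":0,"rx":0,"ry":0,"rz":0},
    {"x":12,"y":-21,"z":0,"rx":0,"ry":0,"rz":0}
  ]
}}

```text
time_s: 1.6
position: [0.5365, 0.0489, 0.2144]
ee_rot: [-0.0, 0.985, 0.174, -0.0]
contact_force: [0.9, -0.2, 0.5]
grip_width: 0.6
```

Emit:
{"name": "arm_command", "arguments": {
  "targets": [
    {"x":1.6,"y":-4.2,"z":0,"rx":0,"ry":0,"rz":0},
    {"x":3.3,"y":-8.4,"z":0,"rx":0,"ry":0,"rz":0},
    {"x":5,"y":-12.6,"z":0,"rx":0,"ry":0,"rz":0},
    {"x":6.7,"y":-16.9,"z":0,"rx":0,"ry":0,"rz":0},
    {"x":6.7,"y":-16.9,"z":0,"rx":0,"ry":0,"rz":0}
  ]
}}

```text
time_s: 2.1
position: [0.5396, 0.2358, 0.2144]
ee_rot: [-0.002, 0.984, 0.179, -0.0]
contact_force: [-0.7, 1.1, -0.3]
grip_width: 0.598
```

```bash
python3 - <<'E'
from h import *
st=r.get_state();print(st['position'],st['joints'].round(2))
p=st['position']
f=[grab_frame(n) for n in("scene","top")]
o=[]
for n,i in zip(("scene","top"),f):
    u,v=proj(n,p).astype(int);print(n,u,v)
    x,y=max(0,u-50),max(0,v-60);o.append(cv2.resize(i[y:y+120,x:x+100],(400,480),interpolation=2));print(x,y)
cv2.imwrite("pics/hover.png",np.clip(np.hstack(o)*1.4,0,255).astype(np.uint8))
E
```

```text
[0.53962839 0.23583676 0.2144118 ] [-0.14  0.41 -0.42  1.74  0.19  1.04 -1.84]
scene 355 252
305 192
top 163 209
113 149
```

View pics/hover.png

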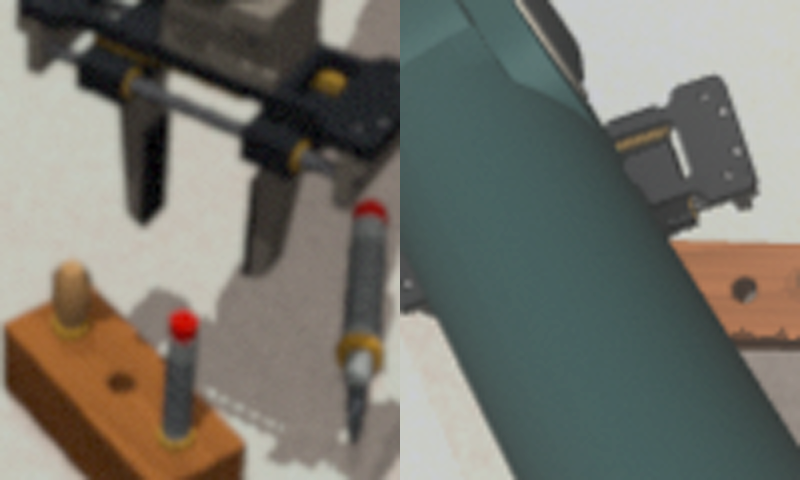

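Emit:
{"name": "arm_command", "arguments": {
  "targets": [
    {"x":0,"y":0,"z":0,"rx":0,"ry":0,"rz":0},
    {"x":0,"y":0,"z":0,"rx":0,"ry":0,"rz":0},
    {"x":0,"y":0,"z":2,"rx":0,"ry":0,"rz":0},
    {"x":0,"y":0,"z":4,"rx":0,"ry":0,"rz":0},
    {"x":0,"y":0,"z":5,"rx":0,"ry":0,"rz":0}
  ]
}}

```text
time_s: 2.7
position: [0.5414, 0.2257, 0.1631]
ee_rot: [0.001, 0.985, 0.172, -0.001]
contact_force: [0.2, -1.1, 0.3]
grip_width: 0.599
```

```bash
python3 - <<'E'
from h import *
st=r.get_state();print(st['position'],st['ee_rot'].round(4),st['dq'].round(3),st['contact_force'])
E
```

```text
[0.54141516 0.22572687 0.16309574] [ 6.000e-04  9.850e-01  1.723e-01 -1.000e-03] [-0.033  0.106  0.026  0.06   0.06  -0.178 -0.05 ] [ 0.21396683 -1.10344857  0.30483098]
```

Emit:
{"name": "arm_command", "arguments": {
  "targets": [
    {"x":0,"y":0,"z":2,"rx":0,"ry":0,"rz":0},
    {"x":0,"y":0,"z":4,"rx":0,"ry":0,"rz":0},
    {"x":0,"y":0,"z":6,"rx":0,"ry":0,"rz":0},
    {"x":0,"y":0,"z":8,"rx":0,"ry":0,"rz":0},
    {"x":0,"y":0,"z":8.2,"rx":0,"ry":0,"rz":0}
  ]
}}

```text
time_s: 3.2
position: [0.5406, 0.2261, 0.0805]
ee_rot: [0.001, 0.985, 0.173, -0.002]
contact_force: [-0.6, 1.1, -0.3]
grip_width: 0.598
```

Emit:
{"name": "arm_command", "arguments": {
  "targets": [
    {"x":0,"y":0,"z":0,"rx":0,"ry":0,"rz":0},
    {"x":0,"y":0,"z":0,"rx":0,"ry":0,"rz":0},
    {"x":0,"y":0,"z":0,"rx":0,"ry":0,"rz":0},
    {"x":0,"y":0,"z":0,"rx":0,"ry":0,"rz":0}
  ]
}}

```text
time_s: 3.6
position: [0.5423, 0.228, 0.0835]
ee_rot: [-0.0, 0.985, 0.173, 0.001]
contact_force: [-0.3, 0.1, -0.5]
grip_width: 0.603
```

```bash
python3 - <<'E'
from h import *
st=r.get_state();print(st['position'],Ro.from_quat(st['ee_rot'],scalar_first=True).as_matrix().round(4),st['contact_force'],st['grip_width'])
i=grab_frame("scene");cv2.imwrite("pics/pre.png",i)
print(cen(i,(335,255,35,25),red))
E
```

```text
[0.54234355 0.22798347 0.0835185 ] [[ 9.398e-01  3.416e-01  1.500e-03]
 [ 3.416e-01 -9.399e-01  5.000e-04]
 [ 1.600e-03  1.000e-04 -1.000e+00]] [-0.30352283  0.06687648 -0.51139782] 0.6033025297714184
[350.35680044 273.79769895]
```

Emit:
{"name": "arm_command", "arguments": {
  "targets": [
    {"x":0,"y":0,"z":0,"rx":0,"ry":0,"rz":0},
    {"x":0,"y":0,"z":0,"rx":0,"ry":0,"rz":0},
    {"x":0,"y":0,"z":0,"rx":0,"ry":0,"rz":0},
    {"x":0,"y":0,"z":0,"rx":0,"ry":0,"rz":0},
    {"x":0,"y":0,"z":0,"rx":0,"ry":0,"rz":0}
  ],
  "grip": 1
}}

```text
time_s: 4.15
position: [0.5417, 0.2279, 0.0825]
ee_rot: [-0.0, 0.985, 0.174, -0.0]
contact_force: [-0.5, 0.6, 0.6]
grip_width: 0.188
```

Emit:
{"name": "arm_command", "arguments": {
  "targets": [
    {"x":0,"y":0,"z":0,"rx":0,"ry":0,"rz":0},
    {"x":0,"y":0,"z":0,"rx":0,"ry":0,"rz":0},
    {"x":0,"y":0,"z":0,"rx":0,"ry":0,"rz":0},
    {"x":0,"y":0,"z":0,"rx":0,"ry":0,"rz":0}
  ]
}}

```text
time_s: 4.55
position: [0.5417, 0.2279, 0.0825]
ee_rot: [-0.0, 0.985, 0.174, -0.0]
contact_force: [0.3, 0.6, -0.3]
grip_width: 0.171
```

```bash
python3 - <<'E'
from h import *
st=r.get_state();print(st['position'],st['contact_force'],st['wrist_torque'],st['grip_width'])
i=grab_frame("scene");cv2.imwrite("pics/grasped.png",i)
print(cen(i,(335,255,35,25),red))
E
```

```text
[0.54170873 0.22792064 0.08252078] [ 0.28587449  0.58761791 -0.25426781] [0.16688888 0.0066125  0.0135244 ] 0.17089641810250727
[347.38871795 273.51589744]
```

Emit:
{"name": "arm_command", "arguments": {
  "targets": [
    {"x":0,"y":0,"z":-1,"rx":0,"ry":0,"rz":0},
    {"x":0,"y":0,"z":-3,"rx":0,"ry":0,"rz":0},
    {"x":0,"y":0,"z":-6,"rx":0,"ry":0,"rz":0},
    {"x":0,"y":0,"z":-9,"rx":0,"ry":0,"rz":0},
    {"x":0,"y":0,"z":-11,"rx":0,"ry":0,"rz":0}
  ]
}}

```text
time_s: 5.1
position: [0.5422, 0.228, 0.1951]
ee_rot: [-0.0, 0.985, 0.173, 0.001]
contact_force: [0.4, 0.3, -2.8]
grip_width: 0.169
```

Emit:
{"name": "arm_command", "arguments": {
  "targets": [
    {"x":0,"y":0,"z":0,"rx":0,"ry":0,"rz":0},
    {"x":0,"y":0,"z":0,"rx":0,"ry":0,"rz":0},
    {"x":-1.2,"y":4.5,"z":0,"rx":0,"ry":0,"rz":0},
    {"x":-2.3,"y":9,"z":0,"rx":0,"ry":0,"rz":0},
    {"x":-3.4,"y":13.5,"z":0,"rx":0,"ry":0,"rz":0}
  ]
}}

```text
time_s: 5.6
position: [0.5546, 0.0876, 0.1906]
ee_rot: [0.0, 0.985, 0.174, -0.002]
contact_force: [2.1, -0.2, -2.2]
grip_width: 0.167
```

Emit:
{"name": "arm_command", "arguments": {
  "targets": [
    {"x":-1.1,"y":4.5,"z":0,"rx":0,"ry":0,"rz":0},
    {"x":-2.2,"y":9,"z":0,"rx":0,"ry":0,"rz":0},
    {"x":-3.4,"y":13.5,"z":0,"rx":0,"ry":0,"rz":0},
    {"x":-4.5,"y":18,"z":0,"rx":0,"ry":0,"rz":0},
    {"x":-5.2,"y":21,"z":0,"rx":0,"ry":0,"rz":0}
  ]
}}

```text
time_s: 6.1
position: [0.5772, -0.1302, 0.1904]
ee_rot: [0.0, 0.985, 0.172, -0.002]
contact_force: [0.8, 0.3, -1.2]
grip_width: 0.168
```

Emit:
{"name": "arm_command", "arguments": {
  "targets": [
    {"x":-0.4,"y":1.7,"z":0,"rx":0,"ry":0,"rz":0},
    {"x":-0.8,"y":3.3,"z":0,"rx":0,"ry":0,"rz":0},
    {"x":-0.8,"y":3.3,"z":1,"rx":0,"ry":0,"rz":0},
    {"x":-0.8,"y":3.3,"z":2.5,"rx":0,"ry":0,"rz":0},
    {"x":-0.8,"y":3.3,"z":3,"rx":0,"ry":0,"rz":0}
  ]
}}

```text
time_s: 6.6
position: [0.5812, -0.1569, 0.1599]
ee_rot: [-0.001, 0.985, 0.175, -0.002]
contact_force: [-0.6, 0.4, -2.7]
grip_width: 0.164
```

Emit:
{"name": "arm_command", "arguments": {
  "targets": [
    {"x":0,"y":0,"z":0,"rx":0,"ry":0,"rz":0},
    {"x":0,"y":0,"z":0,"rx":0,"ry":0,"rz":0},
    {"x":0,"y":0,"z":0,"rx":0,"ry":0,"rz":0},
    {"x":0,"y":0,"z":0,"rx":0,"ry":0,"rz":0},
    {"x":0,"y":0,"z":0,"rx":0,"ry":0,"rz":0}
  ]
}}

```text
time_s: 7.1
position: [0.5828, -0.1596, 0.163]
ee_rot: [0.0, 0.985, 0.173, 0.0]
contact_force: [0.2, 0.5, -2.2]
grip_width: 0.165
```

```bash
python3 - <<'E'
from h import *
st=r.get_state();p=st['position'];print(p,st['ee_rot'].round(4),st['contact_force'],st['wrist_torque'],st['grip_width'])
i=grab_frame("scene");t=grab_frame("top");cv2.imwrite("pics/held_s.png",i);cv2.imwrite("pics/held_t.png",t)
o=[];K=6
for n,im in(("scene",i),("top",t)):
    u,v=proj(n,p-[0,0,.05]).astype(int);x,y=u-33,v-45;print(n,x,y)
    o.append(cv2.resize(im[y:y+90,x:x+66],None,fx=K,fy=K,interpolation=2))
cv2.imwrite("pics/held.png",np.clip(np.hstack(o)*1.4,0,255).astype(np.uint8))
E
```

```text
[ 0.58281296 -0.15957999  0.16300358] [2.000e-04 9.848e-01 1.735e-01 3.000e-04] [ 0.19002294  0.54661006 -2.15617441] [-0.02417459 -0.01970966 -0.02698635] 0.16472326060906625
scene 211 152
top 301 158
```

View pics/held.png

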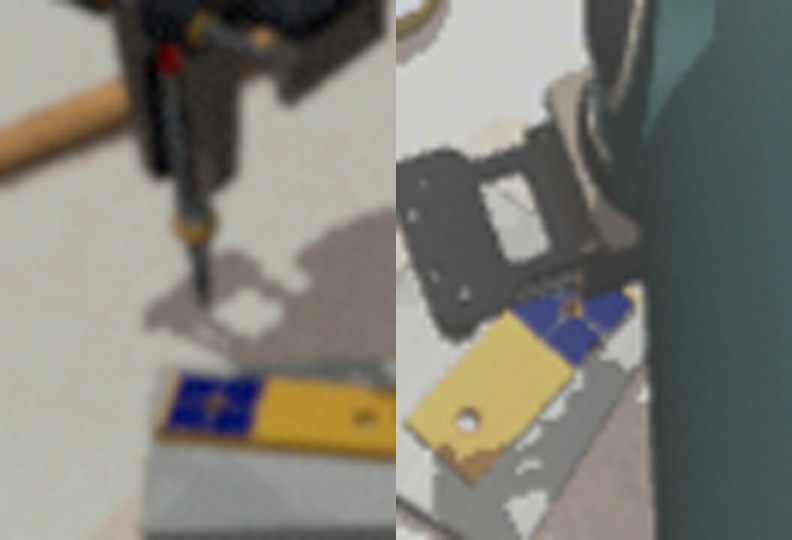

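The left crop (scene view) shows the held punch with its cap at (238.9,161.3), collar at (243.1,188.6) and tip at (244.9,202.1). It appears to lean in the jaws. The blank is unmoved, with the spot at scene (246.5,219). I'll fit the tilt about the jaw axis.

```bash
python3 - <<'E'
from h import *
from scipy.optimize import least_squares
# bias of scene projection (px) vs text heights, from undisturbed cap/spot
X,_=tri((246.4,218.8),(330,208.8));print("spot tri",X)
p=np.array([.5828,-.1596,.1630]);T=Ro.from_quat([0,.985,.1735,0],scalar_first=True).as_matrix()
obs=np.array([[238.9,161.3],[243.1,188.6],[244.9,202.1]])
def model(q):
    dx,th,dz,dy,ph,L=q   # tool frame: grasp point at z=-19mm; punch axis dir up = -z tool, tilt th about y, ph about x
    R=T@Ro.from_rotvec([ph,th,0]).as_matrix();up=-R[:,2]
    g=p+T@np.array([dx,dy,-.019])
    col=g-up*(.045+dz)
    return [col+up*.095,col+up*.003,col-up*L]
b=np.array([0,0.,.0037])
def res(q):
    e=np.array([proj("scene",P_+b) for P_ in model(q)])-obs
    return np.r_[e.ravel()/.5,q[0]/.003,q[1]/.2,q[2]/.002,q[3]/.001,q[4]/.02,(q[5]-.043)/.003]
s=least_squares(res,[0,0,0,0,0,.043],x_scale=[.001,.01,.001,.001,.01,.001]);np.set_printoptions(suppress=True)
print(s.x.round(4),s.fun[:6].round(2));J=np.linalg.inv(s.jac.T@s.jac);print(np.sqrt(np.diag(J)).round(4))
print([m.round(4) for m in model(s.x)])
for th in(-.1,0,.1):
    q=np.r_[0,th,0,0,0,.043];print(th,[proj("scene",m+b).round(1) for m in model(q)])
E
```

```text
spot tri [ 0.5829 -0.1584  0.0419]
[ 0.0033 -0.0814  0.0027 -0.0003 -0.0229  0.0433] [-0.41 -1.36 -0.04  0.49  0.46 -0.13]
[0.0012 0.0174 0.0012 0.0009 0.0139 0.002 ]
[array([ 0.5891, -0.1559,  0.2291]), array([ 0.5828, -0.1604,  0.1375]), array([ 0.5796, -0.1627,  0.0913])]
-0.1 [array([238.8, 159.1]), array([244.2, 187.3]), array([246.8, 200.4])]
0 [array([240.1, 158.1]), array([243.1, 188.2]), array([244.6, 202.3])]
0.1 [array([241.5, 157.2]), array([242.1, 189. ]), array([242.3, 203.9])]
```

Emit:
{"name": "arm_command", "arguments": {
  "targets": [
    {"x":0.02,"y":-0.05,"z":0.5,"rx":0,"ry":0,"rz":0},
    {"x":0.02,"y":-0.05,"z":1,"rx":0,"ry":0,"rz":0},
    {"x":0.02,"y":-0.05,"z":1,"rx":0,"ry":0,"rz":0},
    {"x":0.02,"y":-0.05,"z":1,"rx":0,"ry":0,"rz":0}
  ]
}}

```text
time_s: 7.6
position: [0.5824, -0.1589, 0.1521]
ee_rot: [-0.0, 0.985, 0.174, -0.0]
contact_force: [0.5, -0.2, -1.9]
grip_width: 0.167
```

```bash
python3 - <<'E'
from h import *
st=r.get_state();p=st['position'];print(p,st['ee_rot'].round(4),st['contact_force'],st['wrist_torque'],st['grip_width'])
o=[];K=10
for n in("scene","top"):
    im=np.mean([grab_frame(n).astype(np.float32) for _ in range(3)],0)
    u,v=proj(n,np.array([.5829,-.1584,.06])).astype(int);x,y=u-20,v-30;print(n,x,y,proj(n,np.array([.5829,-.1584,.0417])),proj(n,p+[0,0,-.061+.0037]),[proj(n,p+[0,0,-.064+.0037-L]).round(1) for L in(.038,.043,.048)])
    o.append(cv2.resize(im[y:y+50,x:x+40],None,fx=K,fy=K,interpolation=2))
cv2.imwrite("pics/near.png",np.clip(np.hstack(o)*1.6,0,255).astype(np.uint8))
E
```

```text
[ 0.58239033 -0.15893005  0.15214336] [-2.000e-04  9.848e-01  1.735e-01 -3.000e-04] [ 0.48565141 -0.23174619 -1.93207996] [-0.06353858 -0.00129131  0.0068641 ] 0.1666577499396989
scene 225 183 [246.37353385 218.87147029] [244.90294552 203.22413285] [array([246.1, 215.2]), array([246.2, 216.7]), array([246.4, 218.1])]
top 310 177 [329.97538705 208.8217309 ] [332.90501006 204.90472884] [array([330.8, 208.1]), array([330.5, 208.5]), array([330.3, 208.9])]
```

View pics/near.png

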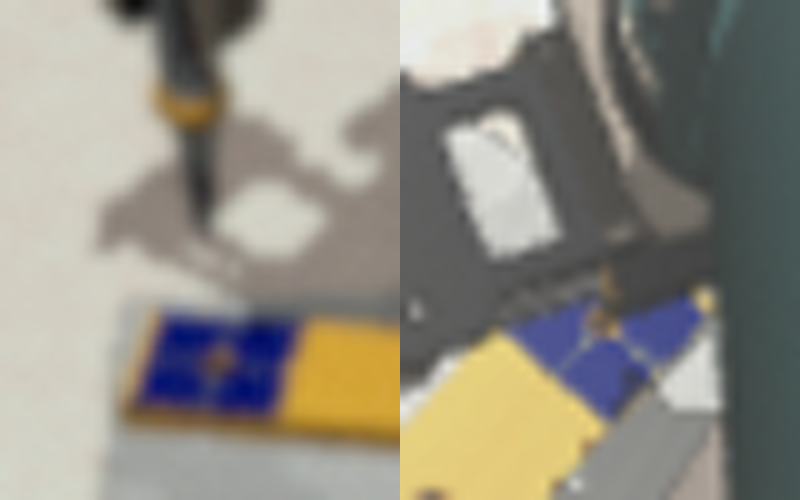

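```bash
python3 - <<'E'
from h import *
p=np.array([.5824,-.1589,.1521])
for n,c,t in(("scene",(243.5,192.8),(244.9,206.4)),("top",None,None)):
    print(n,proj(n,p+[0,0,-.023+.0037]).round(1),[proj(n,p+[0,0,-.026+.0037-L]).round(1) for L in(.038,.043,.048)])
print("collar xy",onz("scene",(243.5,192.8),p[2]-.023+.0037))
E
```

```text
scene [243.8 191.7] [array([245. , 204.1]), array([245.1, 205.6]), array([245.3, 207.1])]
top [335.  201.7] [array([332.7, 205.1]), array([332.5, 205.5]), array([332.2, 205.9])]
collar xy [ 0.58517421 -0.15524763  0.1328    ]
```

I'd mis-signed the grasp offset: the tip is still about 45 mm above the face. In the near view the tip is at scene (244.9,206.4) and the spot at (246.4,219). I'll descend further and compare again.

Emit:
{"name": "arm_command", "arguments": {
  "targets": [
    {"x":0,"y":0,"z":1,"rx":0,"ry":0,"rz":0},
    {"x":0,"y":0,"z":2,"rx":0,"ry":0,"rz":0},
    {"x":0,"y":0,"z":3,"rx":0,"ry":0,"rz":0},
    {"x":0,"y":0,"z":3.4,"rx":0,"ry":0,"rz":0},
    {"x":0,"y":0,"z":3.4,"rx":0,"ry":0,"rz":0}
  ]
}}

```text
time_s: 8.4
position: [0.5819, -0.1588, 0.1173]
ee_rot: [-0.0, 0.985, 0.174, -0.001]
contact_force: [0.3, 0.1, -2.3]
grip_width: 0.17
```

Emit:
{"name": "arm_command", "arguments": {
  "targets": [
    {"x":0,"y":0,"z":0,"rx":0,"ry":0,"rz":0},
    {"x":0,"y":0,"z":0,"rx":0,"ry":0,"rz":0},
    {"x":0,"y":0,"z":0,"rx":0,"ry":0,"rz":0}
  ]
}}

```text
time_s: 8.7
position: [0.5829, -0.1591, 0.119]
ee_rot: [0.0, 0.985, 0.173, 0.0]
contact_force: [0.4, 0.1, -2.5]
grip_width: 0.167
```

```bash
python3 - <<'E'
from h import *
st=r.get_state();p=st['position'];print(p,st['ee_rot'].round(4),st['contact_force'],st['wrist_torque'],st['grip_width'])
o=[];K=12
for n in("scene","top"):
    im=np.mean([grab_frame(n).astype(np.float32) for _ in range(3)],0)
    np.save(f"pics/n2_{n}.npy",im)
    u,v=proj(n,np.array([.5829,-.1584,.055])).astype(int);x,y=u-16,v-25;print(n,x,y,proj(n,np.array([.5829,-.1584,.0417])),proj(n,p+[0,0,-.023+.0037]),[proj(n,p+[0,0,-.026+.0037-L]).round(1) for L in(.038,.043,.048)])
    o.append(cv2.resize(im[y:y+42,x:x+33],None,fx=K,fy=K,interpolation=2))
cv2.imwrite("pics/near2.png",np.clip(np.hstack(o)*1.6,0,255).astype(np.uint8))
E
```

```text
[ 0.58292858 -0.1590898   0.11904534] [2.000e-04 9.848e-01 1.735e-01 4.000e-04] [ 0.44878168  0.08034974 -2.45345318] [ 0.04479468 -0.00436407 -0.0292137 ] 0.1665962709672017
scene 229 190 [246.37353385 218.87147029] [244.54546915 201.79938736] [array([245.8, 213.9]), array([245.9, 215.3]), array([246. , 216.7])]
top 314 182 [329.97538705 208.8217309 ] [333.23075949 204.29667052] [array([331.1, 207.5]), array([330.8, 207.9]), array([330.6, 208.3])]
```

View pics/near2.png

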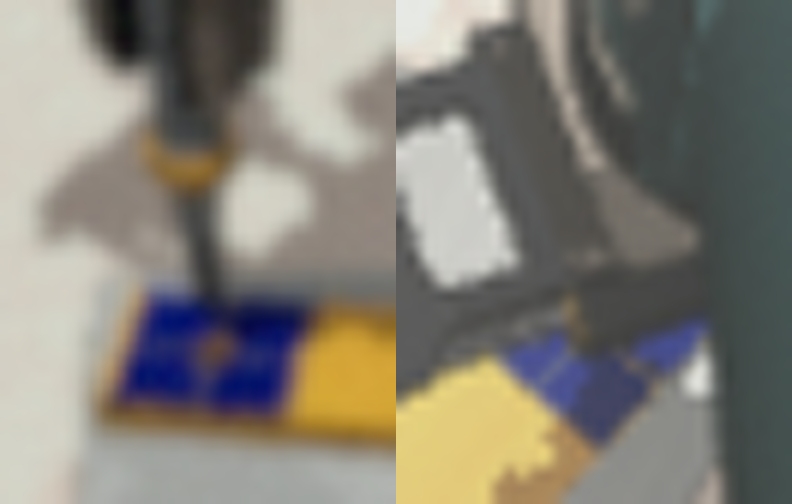

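```bash
python3 - <<'E'
from h import *
im=np.load("pics/n2_scene.npy");x,y,w,h=232,172,28,44
K=13
def mk(im,x,y,w,h):
    o=cv2.resize(im[y:y+h,x:x+w],None,fx=K,fy=K,interpolation=cv2.INTER_LANCZOS4);return np.clip(255*(np.clip(o,0,None)/200)**.6,0,255).astype(np.uint8)
a=mk(im,x,y,w,h);g=cv2.imread("pics/grasped.png").astype(np.float32);b=mk(g,336,262,28,44)
p=np.array([.5829,-.1591,.1190]);T=Ro.from_quat([0,.985,.1735,0],scalar_first=True).as_matrix()
for th,c in((0,(0,255,0)),(-.1,(0,0,255))):
    up=-(T@Ro.from_rotvec([0,th,0]).as_matrix())[:,2];gr=p+[0,0,.019+.0037]
    q=[(proj("scene",gr+up*d)-[x,y]+.5)*K for d in(.05,-.09)]
    off=np.array([0,0])
    cv2.line(a,*[tuple(int(k) for k in z) for z in q],c,1)
cv2.imwrite("pics/tilt.png",np.hstack([a,b]))
E
```

```text
(no output)
```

View pics/tilt.png

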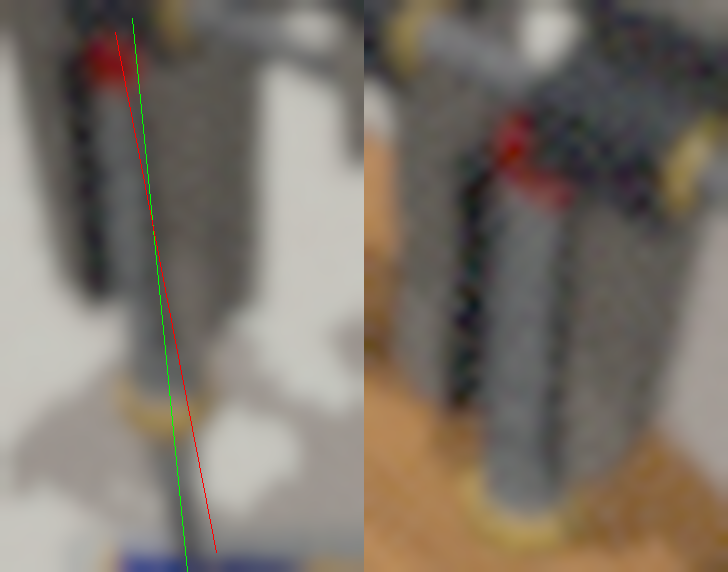

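The overlay shows the punch leaning about 0.035 rad about the jaw axis. Its left edge has slope 0.131, against 0.099 for upright. I'll take the tilt out with ry while holding the tip in place, then check again near contact.

Emit:
{"name": "arm_command", "arguments": {
  "targets": [
    {"x":-0.09,"y":0,"z":0,"rx":0,"ry":0.018,"rz":0},
    {"x":-0.17,"y":0,"z":0,"rx":0,"ry":0.035,"rz":0},
    {"x":-0.17,"y":0,"z":0.2,"rx":0,"ry":0.035,"rz":0},
    {"x":-0.17,"y":0,"z":0.3,"rx":0,"ry":0.035,"rz":0},
    {"x":-0.17,"y":0,"z":0.3,"rx":0,"ry":0.035,"rz":0}
  ]
}}

```text
time_s: 9.5
position: [0.5809, -0.1596, 0.1154]
ee_rot: [-0.003, 0.985, 0.173, 0.017]
contact_force: [0.0, -0.5, -2.3]
grip_width: 0.171
```

Emit:
{"name": "arm_command", "arguments": {
  "targets": [
    {"x":0,"y":0,"z":0,"rx":0,"ry":0,"rz":0},
    {"x":0,"y":0,"z":0,"rx":0,"ry":0,"rz":0},
    {"x":0,"y":0,"z":0,"rx":0,"ry":0,"rz":0}
  ]
}}

```text
time_s: 9.8
position: [0.5811, -0.1595, 0.1156]
ee_rot: [-0.003, 0.985, 0.174, 0.017]
contact_force: [0.4, 0.1, -2.5]
grip_width: 0.168
```

```bash
python3 - <<'E'
from h import *
st=r.get_state();p=st['position'];print(p,st['ee_rot'].round(4),st['contact_force'],st['wrist_torque'],st['grip_width'])
fs=[];ts=[]
for _ in range(10): fs.append(r.get_state()['contact_force']);grab_frame("scene")
print(np.mean(fs,0),np.std(fs,0))
im=np.mean([grab_frame("scene").astype(np.float32) for _ in range(4)],0);np.save("pics/n3.npy",im)
x,y,w,h,K=232,180,28,44,13
a=cv2.resize(im[y:y+h,x:x+w],None,fx=K,fy=K,interpolation=cv2.INTER_LANCZOS4);a=np.clip(255*(np.clip(a,0,None)/200)**.6,0,255).astype(np.uint8)
s0=cv2.imread("pics/scene0.png").astype(np.float32);b=cv2.resize(s0[y:y+h,x:x+w],None,fx=K,fy=K,interpolation=cv2.INTER_LANCZOS4);b=np.clip(255*(np.clip(b,0,None)/200)**.6,0,255).astype(np.uint8)
cv2.imwrite("pics/n3.png",np.hstack([a,b]))
E
```

```text
[ 0.58108597 -0.15951127  0.11557746] [-0.003   0.9847  0.1735  0.0172] [ 0.38614679  0.10204329 -2.50345651] [-0.00528503  0.0543142   0.04789877] 0.16774879096373058
[ 0.07990513 -0.22479213 -2.56276689] [0.5322919  0.30370419 0.35880524]
```

View pics/n3.png

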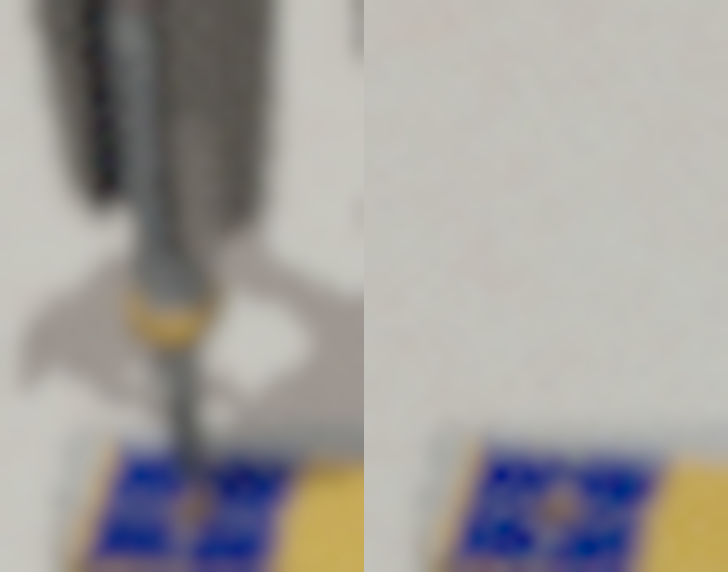

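Tip at scene (246.4,216.0), spot at (246.5,218.5). The punch is aligned sideways, and I expect contact about 8 to 9 mm down. The free Fz baseline is −2.55 N. I'll descend slowly until it touches.

Emit:
{"name": "arm_command", "arguments": {
  "targets": [
    {"x":-0.005,"y":0,"z":0.15,"rx":0,"ry":0,"rz":0},
    {"x":-0.01,"y":0,"z":0.3,"rx":0,"ry":0,"rz":0},
    {"x":-0.014,"y":0,"z":0.4,"rx":0,"ry":0,"rz":0},
    {"x":-0.018,"y":0,"z":0.5,"rx":0,"ry":0,"rz":0},
    {"x":-0.018,"y":0,"z":0.5,"rx":0,"ry":0,"rz":0}
  ]
}}

```text
time_s: 11.0
position: [0.5808, -0.1595, 0.1103]
ee_rot: [-0.003, 0.985, 0.174, 0.017]
contact_force: [0.9, 0.5, -1.9]
grip_width: 0.167
```

Emit:
{"name": "arm_command", "arguments": {
  "targets": [
    {"x":-0.002,"y":0,"z":0.05,"rx":0,"ry":0,"rz":0},
    {"x":-0.003,"y":0,"z":0.1,"rx":0,"ry":0,"rz":0},
    {"x":-0.003,"y":0,"z":0.1,"rx":0,"ry":0,"rz":0}
  ]
}}

```text
time_s: 11.3
position: [0.581, -0.1596, 0.1095]
ee_rot: [-0.003, 0.985, 0.173, 0.017]
contact_force: [0.0, -0.2, -2.6]
grip_width: 0.17
```

Emit:
{"name": "arm_command", "arguments": {
  "targets": [
    {"x":-0.002,"y":0,"z":0.05,"rx":0,"ry":0,"rz":0},
    {"x":-0.003,"y":0,"z":0.1,"rx":0,"ry":0,"rz":0},
    {"x":-0.003,"y":0,"z":0.1,"rx":0,"ry":0,"rz":0}
  ]
}}

```text
time_s: 11.6
position: [0.581, -0.1596, 0.1085]
ee_rot: [-0.003, 0.985, 0.173, 0.017]
contact_force: [-0.1, -0.4, -2.1]
grip_width: 0.173
```

Emit:
{"name": "arm_command", "arguments": {
  "targets": [
    {"x":-0.002,"y":0,"z":0.05,"rx":0,"ry":0,"rz":0},
    {"x":-0.003,"y":0,"z":0.08,"rx":0,"ry":0,"rz":0},
    {"x":-0.003,"y":0,"z":0.08,"rx":0,"ry":0,"rz":0}
  ]
}}

```text
time_s: 11.9
position: [0.581, -0.1596, 0.1077]
ee_rot: [-0.003, 0.985, 0.173, 0.017]
contact_force: [-0.4, -0.7, -2.5]
grip_width: 0.173
```

Emit:
{"name": "arm_command", "arguments": {
  "targets": [
    {"x":-0.002,"y":0,"z":0.05,"rx":0,"ry":0,"rz":0},
    {"x":-0.003,"y":0,"z":0.08,"rx":0,"ry":0,"rz":0},
    {"x":-0.003,"y":0,"z":0.08,"rx":0,"ry":0,"rz":0}
  ]
}}

```text
time_s: 12.2
position: [0.581, -0.1596, 0.1069]
ee_rot: [-0.003, 0.985, 0.173, 0.017]
contact_force: [-0.2, -0.3, -2.3]
grip_width: 0.17
```

Emit:
{"name": "arm_command", "arguments": {
  "targets": [
    {"x":-0.002,"y":0,"z":0.05,"rx":0,"ry":0,"rz":0},
    {"x":-0.003,"y":0,"z":0.08,"rx":0,"ry":0,"rz":0},
    {"x":-0.003,"y":0,"z":0.08,"rx":0,"ry":0,"rz":0}
  ]
}}

```text
time_s: 12.5
position: [0.5811, -0.1596, 0.1063]
ee_rot: [-0.003, 0.985, 0.173, 0.017]
contact_force: [-0.1, -0.3, -1.2]
grip_width: 0.17
```

Emit:
{"name": "arm_command", "arguments": {
  "targets": [
    {"x":-0.002,"y":0,"z":0.05,"rx":0,"ry":0,"rz":0},
    {"x":-0.003,"y":0,"z":0.08,"rx":0,"ry":0,"rz":0},
    {"x":-0.003,"y":0,"z":0.08,"rx":0,"ry":0,"rz":0}
  ]
}}

```text
time_s: 12.8
position: [0.5812, -0.1596, 0.1056]
ee_rot: [-0.003, 0.985, 0.173, 0.017]
contact_force: [0.8, 0.1, 0.4]
grip_width: 0.17
```

Contact at TCP z of about 0.1064, close to the prediction. One check of point against spot before pressing.

```bash
python3 - <<'E'
from h import *
K=13;o=[]
im=np.mean([grab_frame("scene").astype(np.float32) for _ in range(4)],0)
fs=r.get_state();print(fs['position'],fs['contact_force'],fs['wrist_torque'])
s0=cv2.imread("pics/scene0.png").astype(np.float32)
x,y,w,h=232,192,28,42
for I in(im,s0):
    a=cv2.resize(I[y:y+h,x:x+w],None,fx=K,fy=K,interpolation=cv2.INTER_LANCZOS4);o.append(np.clip(255*(np.clip(a,0,None)/200)**.6,0,255).astype(np.uint8))
cv2.imwrite("pics/n4.png",np.hstack(o))
E
```

```text
[ 0.58115568 -0.15960471  0.1055282 ] [-1.33703533  0.09206308  1.36937052] [0.02320667 0.15803865 0.02484067]
```

View pics/n4.png

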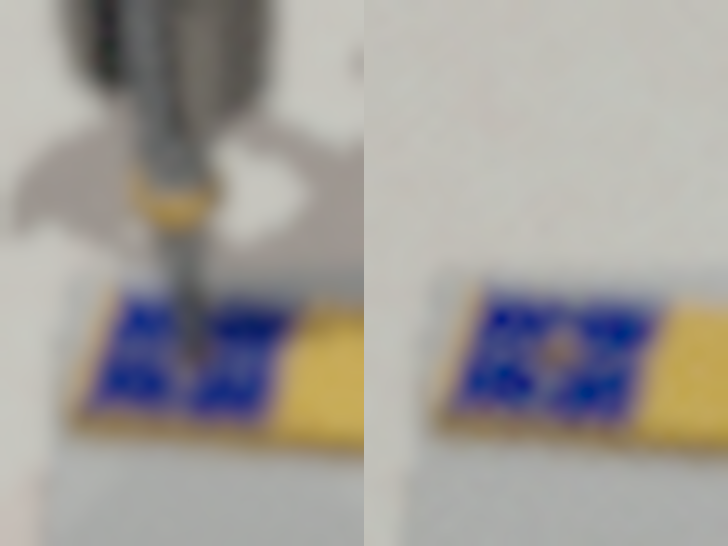

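The point sits in the spot: tip at (246.3,218), rim brown just in front. Pressing now.

Emit:
{"name": "arm_command", "arguments": {
  "targets": [
    {"x":-0.002,"y":0,"z":0.06,"rx":0,"ry":0,"rz":0},
    {"x":-0.004,"y":0,"z":0.12,"rx":0,"ry":0,"rz":0},
    {"x":-0.005,"y":0,"z":0.15,"rx":0,"ry":0,"rz":0},
    {"x":-0.005,"y":0,"z":0.15,"rx":0,"ry":0,"rz":0}
  ]
}}

```text
time_s: 13.4
position: [0.5813, -0.1596, 0.1042]
ee_rot: [-0.003, 0.985, 0.173, 0.018]
contact_force: [-1.1, 0.6, 4.6]
grip_width: 0.167
```

Emit:
{"name": "arm_command", "arguments": {
  "targets": [
    {"x":-0.002,"y":0,"z":0.06,"rx":0,"ry":0,"rz":0},
    {"x":-0.004,"y":0,"z":0.12,"rx":0,"ry":0,"rz":0},
    {"x":-0.005,"y":0,"z":0.15,"rx":0,"ry":0,"rz":0},
    {"x":-0.005,"y":0,"z":0.15,"rx":0,"ry":0,"rz":0}
  ]
}}

```text
time_s: 13.8
position: [0.5814, -0.1596, 0.1028]
ee_rot: [-0.003, 0.985, 0.173, 0.018]
contact_force: [-0.6, 0.5, 7.1]
grip_width: 0.171
```

Emit:
{"name": "arm_command", "arguments": {
  "targets": [
    {"x":-0.003,"y":0,"z":0.06,"rx":0,"ry":0,"rz":0},
    {"x":-0.006,"y":0,"z":0.12,"rx":0,"ry":0,"rz":0},
    {"x":-0.009,"y":0,"z":0.18,"rx":0,"ry":0,"rz":0},
    {"x":-0.009,"y":0,"z":0.18,"rx":0,"ry":0,"rz":0}
  ]
}}

```text
time_s: 14.2
position: [0.5815, -0.1596, 0.1012]
ee_rot: [-0.003, 0.985, 0.173, 0.018]
contact_force: [-2.1, 1.3, 6.7]
grip_width: 0.166
```

Emit:
{"name": "arm_command", "arguments": {
  "targets": [
    {"x":-0.003,"y":0,"z":0.06,"rx":0,"ry":0,"rz":0},
    {"x":-0.006,"y":0,"z":0.12,"rx":0,"ry":0,"rz":0},
    {"x":-0.007,"y":0,"z":0.15,"rx":0,"ry":0,"rz":0},
    {"x":-0.007,"y":0,"z":0.15,"rx":0,"ry":0,"rz":0}
  ]
}}

```text
time_s: 14.6
position: [0.5816, -0.1596, 0.0999]
ee_rot: [-0.003, 0.985, 0.173, 0.018]
contact_force: [-2.4, 0.2, 7.8]
grip_width: 0.168
```

Emit:
{"name": "arm_command", "arguments": {
  "targets": [
    {"x":-0.003,"y":0,"z":0.05,"rx":0,"ry":0,"rz":0},
    {"x":-0.006,"y":0,"z":0.1,"rx":0,"ry":0,"rz":0},
    {"x":-0.006,"y":0,"z":0.1,"rx":0,"ry":0,"rz":0}
  ]
}}

```text
time_s: 14.9
position: [0.5816, -0.1597, 0.0991]
ee_rot: [-0.003, 0.985, 0.173, 0.018]
contact_force: [-1.8, 0.8, 9.4]
grip_width: 0.167
```

Emit:
{"name": "arm_command", "arguments": {
  "targets": [
    {"x":-0.003,"y":0,"z":0.05,"rx":0,"ry":0,"rz":0},
    {"x":-0.003,"y":0,"z":0.05,"rx":0,"ry":0,"rz":0},
    {"x":-0.003,"y":0,"z":0.05,"rx":0,"ry":0,"rz":0}
  ]
}}

```text
time_s: 15.2
position: [0.5816, -0.1596, 0.0987]
ee_rot: [-0.003, 0.985, 0.173, 0.018]
contact_force: [-1.3, 1.0, 10.2]
grip_width: 0.171
```

```bash
python3 - <<'E'
from h import *
f=[]
for _ in range(5): s=r.get_state();f.append(np.r_[s['position'],s['contact_force'],s['wrist_torque']]);grab_frame("scene")
print(np.mean(f,0).round(4))
E
```

```text
[ 5.8160e-01 -1.5960e-01  9.8700e-02 -1.8388e+00  5.9230e-01  9.2984e+00
  1.6180e-01  5.0930e-01 -4.0000e-03]
```

Emit:
{"name": "arm_command", "arguments": {
  "targets": [
    {"x":-0.003,"y":0,"z":0.05,"rx":0,"ry":0,"rz":0},
    {"x":-0.003,"y":0,"z":0.05,"rx":0,"ry":0,"rz":0},
    {"x":-0.003,"y":0,"z":0.05,"rx":0,"ry":0,"rz":0}
  ]
}}

```text
time_s: 15.75
position: [0.5817, -0.1596, 0.0983]
ee_rot: [-0.003, 0.985, 0.174, 0.018]
contact_force: [-2.0, -0.0, 8.7]
grip_width: 0.169
```

Emit:
{"name": "arm_command", "arguments": {
  "targets": [
    {"x":-0.003,"y":0,"z":0.05,"rx":0,"ry":0,"rz":0},
    {"x":-0.003,"y":0,"z":0.05,"rx":0,"ry":0,"rz":0},
    {"x":-0.003,"y":0,"z":0.05,"rx":0,"ry":0,"rz":0}
  ]
}}

```text
time_s: 16.05
position: [0.5817, -0.1596, 0.0978]
ee_rot: [-0.003, 0.985, 0.174, 0.018]
contact_force: [-1.9, 0.6, 10.5]
grip_width: 0.171
```

Emit:
{"name": "arm_command", "arguments": {
  "targets": [
    {"x":-0.002,"y":0,"z":0.04,"rx":0,"ry":0,"rz":0},
    {"x":-0.002,"y":0,"z":0.04,"rx":0,"ry":0,"rz":0},
    {"x":-0.002,"y":0,"z":0.04,"rx":0,"ry":0,"rz":0}
  ]
}}

```text
time_s: 16.35
position: [0.5817, -0.1596, 0.0975]
ee_rot: [-0.003, 0.985, 0.174, 0.018]
contact_force: [-1.8, -0.5, 10.5]
grip_width: 0.167
```

```bash
cat > f.py <<'E'
from h import *
f=[]
for _ in range(5): s=r.get_state();f.append(np.r_[s['position'],s['contact_force'],s['wrist_torque']]);grab_frame("scene")
print(np.mean(f,0).round(4))
E
python3 f.py
```

```text
[ 5.81700e-01 -1.59600e-01  9.75000e-02 -1.79480e+00  5.10500e-01
  1.03317e+01  2.11600e-01  5.64900e-01  7.70000e-03]
```

Emit:
{"name": "arm_command", "arguments": {
  "targets": [
    {"x":-0.002,"y":0,"z":0.05,"rx":0,"ry":0,"rz":0},
    {"x":-0.002,"y":0,"z":0.05,"rx":0,"ry":0,"rz":0},
    {"x":-0.002,"y":0,"z":0.05,"rx":0,"ry":0,"rz":0}
  ]
}}

```text
time_s: 16.9
position: [0.5817, -0.1596, 0.097]
ee_rot: [-0.003, 0.985, 0.174, 0.018]
contact_force: [-1.9, 0.5, 10.6]
grip_width: 0.171
```

```bash
python3 f.py
```

```text
[ 5.81700e-01 -1.59600e-01  9.70000e-02 -2.11540e+00  2.37100e-01
  1.07593e+01  2.19600e-01  5.76400e-01 -3.50000e-03]
```

Emit:
{"name": "arm_command", "arguments": {
  "targets": [
    {"x":-0.002,"y":0,"z":0.04,"rx":0,"ry":0,"rz":0},
    {"x":-0.002,"y":0,"z":0.04,"rx":0,"ry":0,"rz":0},
    {"x":-0.002,"y":0,"z":0.04,"rx":0,"ry":0,"rz":0}
  ]
}}

```text
time_s: 17.45
position: [0.5818, -0.1596, 0.0967]
ee_rot: [-0.003, 0.985, 0.173, 0.018]
contact_force: [-1.6, 0.4, 10.7]
grip_width: 0.168
```

```bash
python3 f.py
```

```text
[ 5.81800e-01 -1.59600e-01  9.67000e-02 -1.93450e+00  5.28200e-01
  1.08057e+01  2.08000e-01  6.14000e-01 -9.50000e-03]
```

Emit:
{"name": "arm_command", "arguments": {
  "targets": [
    {"x":-0.002,"y":0,"z":0.04,"rx":0,"ry":0,"rz":0},
    {"x":-0.002,"y":0,"z":0.04,"rx":0,"ry":0,"rz":0},
    {"x":-0.002,"y":0,"z":0.04,"rx":0,"ry":0,"rz":0}
  ]
}}

```text
time_s: 18.0
position: [0.5818, -0.1596, 0.0963]
ee_rot: [-0.003, 0.985, 0.173, 0.018]
contact_force: [-2.0, 0.2, 11.2]
grip_width: 0.17
```

```bash
python3 f.py
```

```text
[ 5.81800e-01 -1.59600e-01  9.63000e-02 -2.14600e+00  3.69500e-01
  1.12008e+01  2.16900e-01  5.93300e-01  5.40000e-03]
```

Emit:
{"name": "arm_command", "arguments": {
  "targets": [
    {"x":-0.002,"y":0,"z":0.04,"rx":0,"ry":0,"rz":0},
    {"x":-0.002,"y":0,"z":0.04,"rx":0,"ry":0,"rz":0},
    {"x":-0.002,"y":0,"z":0.04,"rx":0,"ry":0,"rz":0}
  ]
}}

```text
time_s: 18.55
position: [0.5818, -0.1596, 0.0959]
ee_rot: [-0.003, 0.985, 0.174, 0.018]
contact_force: [-3.0, 0.7, 12.3]
grip_width: 0.17
```

```bash
python3 f.py
```

```text
[ 0.5818 -0.1596  0.0959 -2.5264  0.9035 11.6153  0.2423  0.6011  0.0226]
```

Emit:
{"name": "arm_command", "arguments": {
  "targets": [
    {"x":-0.002,"y":0,"z":0.04,"rx":0,"ry":0,"rz":0},
    {"x":-0.002,"y":0,"z":0.04,"rx":0,"ry":0,"rz":0},
    {"x":-0.002,"y":0,"z":0.04,"rx":0,"ry":0,"rz":0}
  ]
}}

```text
time_s: 19.1
position: [0.5818, -0.1596, 0.0955]
ee_rot: [-0.003, 0.985, 0.174, 0.018]
contact_force: [-1.6, 1.0, 11.2]
grip_width: 0.165
```

```bash
python3 f.py
```

```text
[ 0.5818 -0.1596  0.0955 -2.1834  0.9231 11.1747  0.2377  0.5961  0.0155]
```

Emit:
{"name": "arm_command", "arguments": {
  "targets": [
    {"x":-0.002,"y":0,"z":0.03,"rx":0,"ry":0,"rz":0},
    {"x":-0.002,"y":0,"z":0.03,"rx":0,"ry":0,"rz":0},
    {"x":-0.002,"y":0,"z":0.03,"rx":0,"ry":0,"rz":0}
  ]
}}

```text
time_s: 19.65
position: [0.5818, -0.1596, 0.0952]
ee_rot: [-0.003, 0.985, 0.173, 0.018]
contact_force: [-1.8, 2.1, 12.5]
grip_width: 0.167
```

```bash
python3 f.py
```

```text
[ 5.81800e-01 -1.59600e-01  9.52000e-02 -2.16640e+00  8.09300e-01
  1.17208e+01  2.58300e-01  5.59900e-01  9.50000e-03]
```

Emit:
{"name": "arm_command", "arguments": {
  "targets": [
    {"x":-0.002,"y":0,"z":0.04,"rx":0,"ry":0,"rz":0},
    {"x":-0.002,"y":0,"z":0.04,"rx":0,"ry":0,"rz":0},
    {"x":-0.002,"y":0,"z":0.04,"rx":0,"ry":0,"rz":0}
  ]
}}

```text
time_s: 20.2
position: [0.5819, -0.1598, 0.0943]
ee_rot: [-0.003, 0.985, 0.173, 0.018]
contact_force: [0.4, -0.3, 6.4]
grip_width: 0.171
```

```bash
python3 f.py
```

```text
[ 0.5819 -0.1598  0.0943 -0.4039 -0.1164  6.9541  0.0774  0.0865 -0.0203]
```

It snapped: Fz fell from 11.7 to 6.9 N and the side load vanished. Lifting straight off.

Emit:
{"name": "arm_command", "arguments": {
  "targets": [
    {"x":0.02,"y":0,"z":-0.6,"rx":0,"ry":0,"rz":0},
    {"x":0.04,"y":0,"z":-1.2,"rx":0,"ry":0,"rz":0},
    {"x":0.1,"y":0,"z":-3,"rx":0,"ry":0,"rz":0},
    {"x":0.2,"y":0,"z":-6,"rx":0,"ry":0,"rz":0},
    {"x":0.32,"y":0,"z":-9,"rx":0,"ry":0,"rz":0}
  ]
}}

```text
time_s: 20.95
position: [0.5796, -0.1594, 0.1829]
ee_rot: [-0.004, 0.985, 0.173, 0.016]
contact_force: [1.1, -0.0, -2.8]
grip_width: 0.17
```

Emit:
{"name": "arm_command", "arguments": {
  "targets": [
    {"x":0,"y":0,"z":0,"rx":0,"ry":0,"rz":0},
    {"x":0,"y":0,"z":0,"rx":0,"ry":0,"rz":0},
    {"x":0,"y":0,"z":0,"rx":0,"ry":0,"rz":0},
    {"x":0,"y":0,"z":0,"rx":0,"ry":0,"rz":0}
  ]
}}

```text
time_s: 21.35
position: [0.5797, -0.1595, 0.1815]
ee_rot: [-0.004, 0.985, 0.173, 0.016]
contact_force: [-0.4, 0.7, -2.8]
grip_width: 0.169
```

```bash
python3 - <<'E'
from h import *
st=r.get_state();p=st['position'];print(p,st['ee_rot'].round(4),st['contact_force'],st['wrist_torque'],st['grip_width'])
im=np.mean([grab_frame("scene").astype(np.float32) for _ in range(4)],0)
o=[];K=11;off=np.array([0,0,.019+.0037])
u,v=proj("scene",p).astype(int);x,y,w,h=u-17,v-22,35,50
f=lambda a:np.clip(255*(np.clip(a,0,None)/200)**.6,0,255).astype(np.uint8)
a=f(cv2.resize(im[y:y+h,x:x+w],None,fx=K,fy=K,interpolation=cv2.INTER_LANCZOS4))
T=Ro.from_quat(st['ee_rot'],scalar_first=True).as_matrix()
for th,c in((0,(0,255,0)),(-.1,(0,0,255))):
    R0=Ro.from_quat([0,.9848,.1735,0],scalar_first=True).as_matrix()
    up=-(R0@Ro.from_rotvec([0,th,0]).as_matrix())[:,2]
    q=[(proj("scene",p+off+up*d)-[x,y]+.5)*K for d in(.05,-.09)];cv2.line(a,*[tuple(int(k) for k in z) for z in q],c,1)
b=f(cv2.resize(im[205:235,225:265],None,fx=10,fy=10,interpolation=cv2.INTER_LANCZOS4));b=cv2.copyMakeBorder(b,0,550-300,0,0,0)
cv2.imwrite("pics/after.png",np.hstack([a,b]));print(x,y)
E
```

```text
[ 0.57974874 -0.15945188  0.18154891] [-0.0037  0.9847  0.1734  0.0157] [-0.37465911  0.69396127 -2.7547921 ] [-0.04753395  0.07567217  0.00289778] 0.1694660658771753
226 153
```

View pics/after.png

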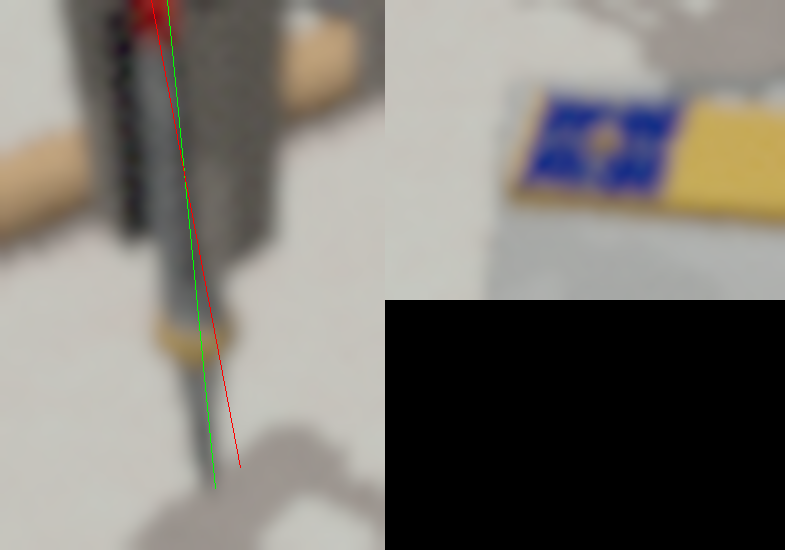

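After the lift the punch is upright within about 0.5° (edge slope 0.088 against 0.096), and the blank hasn't moved. I'll carry it back to the socket, raised to clear the drift.

Emit:
{"name": "arm_command", "arguments": {
  "targets": [
    {"x":0.1,"y":0,"z":-3,"rx":0,"ry":0,"rz":0},
    {"x":1.2,"y":-4.4,"z":-3,"rx":0,"ry":0,"rz":0},
    {"x":2.3,"y":-8.8,"z":-2.95,"rx":0,"ry":0,"rz":0},
    {"x":3.5,"y":-13.3,"z":-2.9,"rx":0,"ry":0,"rz":0},
    {"x":4.6,"y":-17.8,"z":-2.85,"rx":0,"ry":0,"rz":0}
  ]
}}

```text
time_s: 22.05
position: [0.562, 0.0246, 0.2135]
ee_rot: [-0.003, 0.985, 0.173, 0.017]
contact_force: [1.0, -0.2, -3.1]
grip_width: 0.171
```

Emit:
{"name": "arm_command", "arguments": {
  "targets": [
    {"x":1.1,"y":-4.4,"z":0.04,"rx":0,"ry":0,"rz":0},
    {"x":2.2,"y":-8.8,"z":0.08,"rx":0,"ry":0,"rz":0},
    {"x":3.4,"y":-13.3,"z":0.12,"rx":0,"ry":0,"rz":0},
    {"x":4.5,"y":-17.6,"z":0.15,"rx":0,"ry":0,"rz":0},
    {"x":5.0,"y":-19.5,"z":0.17,"rx":0,"ry":0,"rz":0}
  ]
}}

```text
time_s: 22.55
position: [0.5411, 0.2289, 0.2137]
ee_rot: [-0.004, 0.984, 0.176, 0.017]
contact_force: [-0.2, 0.6, -2.3]
grip_width: 0.168
```

Emit:
{"name": "arm_command", "arguments": {
  "targets": [
    {"x":0,"y":-0.4,"z":0,"rx":0,"ry":0,"rz":0},
    {"x":0,"y":-0.4,"z":0,"rx":0,"ry":0,"rz":0},
    {"x":0,"y":-0.4,"z":0,"rx":0,"ry":0,"rz":0},
    {"x":0,"y":-0.4,"z":0,"rx":0,"ry":0,"rz":0},
    {"x":0,"y":-0.4,"z":0,"rx":0,"ry":0,"rz":0}
  ]
}}

```text
time_s: 23.05
position: [0.5419, 0.2256, 0.2136]
ee_rot: [-0.003, 0.985, 0.172, 0.017]
contact_force: [-0.9, 0.8, -2.4]
grip_width: 0.168
```

```bash
cat > g.py <<'E'
from h import *
st=r.get_state();p=st['position'];T=Ro.from_quat(st['ee_rot'],scalar_first=True).as_matrix()
print(p.round(4),st['contact_force'].round(1),st['wrist_torque'].round(2),T.round(3).tolist());print("shift cm to socket xy",(T.T@(np.array([.5405,.2281,p[2]])-p)*100).round(2))
E
python3 g.py
```

```text
[0.5419 0.2256 0.2136] [-0.9  0.8 -2.4] [0.05 0.02 0.01] [[0.94, 0.339, 0.033], [0.339, -0.941, 0.011], [0.035, 0.001, -0.999]]
shift cm to socket xy [-0.04 -0.28 -0.  ]
```

Emit:
{"name": "arm_command", "arguments": {
  "targets": [
    {"x":-0.04,"y":-0.28,"z":0,"rx":0,"ry":0,"rz":0},
    {"x":-0.14,"y":-0.28,"z":3,"rx":0,"ry":0,"rz":0},
    {"x":-0.24,"y":-0.28,"z":6,"rx":0,"ry":0,"rz":0},
    {"x":-0.3,"y":-0.28,"z":7.5,"rx":0,"ry":0,"rz":0},
    {"x":-0.3,"y":-0.28,"z":7.5,"rx":0,"ry":0,"rz":0}
  ]
}}

```text
time_s: 23.55
position: [0.5387, 0.2289, 0.1363]
ee_rot: [-0.003, 0.985, 0.173, 0.015]
contact_force: [0.0, -0.1, -1.7]
grip_width: 0.166
```

Emit:
{"name": "arm_command", "arguments": {
  "targets": [
    {"x":0,"y":0,"z":0,"rx":0,"ry":0,"rz":0},
    {"x":0,"y":0,"z":0,"rx":0,"ry":0,"rz":0},
    {"x":0,"y":0,"z":0,"rx":0,"ry":0,"rz":0},
    {"x":0,"y":0,"z":0,"rx":0,"ry":0,"rz":0}
  ]
}}

```text
time_s: 23.95
position: [0.5406, 0.2299, 0.1395]
ee_rot: [-0.003, 0.985, 0.173, 0.018]
contact_force: [-0.1, 0.2, -3.0]
grip_width: 0.167
```

```bash
python3 g.py; python3 - <<'E'
from h import *
im=np.mean([grab_frame("scene").astype(np.float32) for _ in range(4)],0);np.save("pics/pre_ins.npy",im)
g=grab_frame("top")
# collar (gold) centroid expected / observed
p=r.get_state()['position']
print("exp collar",proj("scene",p+[.0015,.0009,-.023+.0037]).round(1),"exp tip",proj("scene",p+[.0015,.0009,-.0265+.0037-.043]).round(1),"socket",proj("scene",np.array([.542,.229,.0597])).round(1))
u,v=proj("scene",p+[0,0,-.02]).astype(int)
a=im[v-10:v+14,u-9:u+10]
print("gold R-B:",u-9,v-10);print((a[...,2]-a[...,0]).astype(int))
print("gray:");print(a.mean(2).astype(int))
E
```

```text
[0.5406 0.2299 0.1395] [-0.1  0.2 -3. ] [0.01 0.01 0.01] [[0.939, 0.342, 0.034], [0.341, -0.94, 0.012], [0.037, 0.0, -0.999]]
shift cm to socket xy [-0.07  0.16 -0.  ]
exp collar [350.2 283.1] exp tip [349.1 297.5] socket [348.2 301.1]
gold R-B: 341 272
[[ 9  8  7  5  2  0  0 -1 -1 -1  0 -1  1  5  8  9  8  8  7]
 [10 10  7  4  1  0 -1 -1 -1 -1 -1 -1  2  6  8  8  8  7  7]
 [12 11  8  4  2  0  1 -1 -1 -1 -1  0  3  6  9  9  9  8  6]
 [15 11 10  5  5  5  3  0 -1 -1 -1  0  2  5  8  9  9  7  6]
 [21 15 12  9  8  8  5  0 -1 -1 -1 -1  3  7  7  8  9  8  8]
 [37 23 14 11 10  9  5  0 -2 -2 -1  0  4  7  9  8  8  8  8]
 [56 39 20 13 10  8  5  0 -1  0  0  0  5  6  9  8  8  8  8]
 [61 48 28 16 11  7  4  0 -1 -1 -1  1  5  9  9  8  8  9 11]
 [57 52 38 26 18 15  9  1  0 -1 -1  0  4  8 11 10 10 11 11]
 [57 52 49 41 39 37 23  4  0 -1 -1  0  4 13 17 13 12 12 11]
 [57 53 54 54 62 62 36  8  0 -1 -1  0  8 21 22 15 12 12 11]
 [55 53 52 55 65 67 47 18  6  3  3  7 18 30 26 15 12 12 12]
 [55 52 53 54 59 66 60 39 26 23 23 30 36 37 25 14 12 12 12]
 [64 58 55 53 54 61 64 58 53 56 58 59 53 36 20 13 11 12 13]
 [72 6
[... 1845 characters left out ...]
  49  54  56  58  62  71  79  86  88  87  88
   87]
 [ 71  69  68  68  62  49  45  45  47  48  50  58  74  84  88  88  87  88
   88]
 [ 71  71  70  68  62  50  46  46  45  47  47  53  65  78  85  88  88  89
   89]
 [ 71  70  69  68  59  49  45  46  46  46  46  47  55  66  78  86  89  90
   90]
 [ 71  71  70  66  57  49  43  39  41  41  41  44  47  55  67  78  88  91
   90]
 [ 74  72  70  67  61  55  45  36  35  36  38  42  45  47  55  67  79  88
   90]
 [ 75  74  71  71  68  65  53  37  31  32  36  42  45  45  47  55  66  80
   87]
 [ 76  76  74  71  71  69  59  41  32  32  39  43  45  44  45  48  55  66
   78]
 [ 77  75  76  74  73  71  62  44  32  35  40  42  45  44  45  47  48  54
   66]]
```

Emit:
{"name": "arm_command", "arguments": {
  "targets": [
    {"x":-0.07,"y":0.16,"z":0,"rx":0,"ry":0,"rz":0},
    {"x":-0.07,"y":0.16,"z":0,"rx":0,"ry":0,"rz":0},
    {"x":-0.07,"y":0.16,"z":0,"rx":0,"ry":0,"rz":0},
    {"x":-0.07,"y":0.16,"z":0,"rx":0,"ry":0,"rz":0}
  ]
}}

```text
time_s: 24.6
position: [0.5399, 0.2279, 0.1384]
ee_rot: [-0.003, 0.985, 0.173, 0.017]
contact_force: [0.5, -0.3, -3.5]
grip_width: 0.17
```

```bash
python3 g.py
```

```text
[0.5399 0.2279 0.1384] [ 0.5 -0.3 -3.5] [-0.01  0.09  0.04] [[0.939, 0.342, 0.033], [0.341, -0.94, 0.012], [0.035, -0.0, -0.999]]
shift cm to socket xy [0.06 0.   0.  ]
```

Emit:
{"name": "arm_command", "arguments": {
  "targets": [
    {"x":0.03,"y":0,"z":0.6,"rx":0,"ry":0,"rz":0},
    {"x":0.01,"y":0,"z":1.2,"rx":0,"ry":0,"rz":0},
    {"x":-0.01,"y":0,"z":1.8,"rx":0,"ry":0,"rz":0},
    {"x":-0.03,"y":0,"z":2.4,"rx":0,"ry":0,"rz":0},
    {"x":-0.03,"y":0,"z":2.4,"rx":0,"ry":0,"rz":0}
  ]
}}

```text
time_s: 25.1
position: [0.5397, 0.2277, 0.1131]
ee_rot: [-0.003, 0.985, 0.173, 0.016]
contact_force: [0.7, 0.6, -2.5]
grip_width: 0.167
```

```bash
python3 g.py
```

```text
[0.5397 0.2277 0.1131] [ 0.7  0.6 -2.5] [ 0.01  0.04 -0.09] [[0.939, 0.342, 0.031], [0.342, -0.94, 0.011], [0.033, 0.0, -0.999]]
shift cm to socket xy [ 0.09 -0.01  0.  ]
```

Emit:
{"name": "arm_command", "arguments": {
  "targets": [
    {"x":0.03,"y":0,"z":0.4,"rx":0,"ry":0,"rz":0},
    {"x":0.02,"y":0,"z":0.8,"rx":0,"ry":0,"rz":0},
    {"x":0.01,"y":0,"z":1.2,"rx":0,"ry":0,"rz":0},
    {"x":0,"y":0,"z":1.6,"rx":0,"ry":0,"rz":0},
    {"x":0,"y":0,"z":1.6,"rx":0,"ry":0,"rz":0}
  ]
}}

```text
time_s: 25.6
position: [0.5406, 0.2281, 0.0978]
ee_rot: [-0.003, 0.985, 0.173, 0.017]
contact_force: [0.1, 0.2, -2.4]
grip_width: 0.173
```

```bash
python3 g.py
```

```text
[0.5406 0.2281 0.0978] [ 0.1  0.2 -2.4] [-0.08  0.01  0.01] [[0.939, 0.342, 0.032], [0.341, -0.94, 0.011], [0.034, 0.0, -0.999]]
shift cm to socket xy [-0.01 -0.01 -0.  ]
```

Emit:
{"name": "arm_command", "arguments": {
  "targets": [
    {"x":-0.02,"y":0,"z":0.4,"rx":0,"ry":0,"rz":0},
    {"x":-0.03,"y":0,"z":0.8,"rx":0,"ry":0,"rz":0},
    {"x":-0.05,"y":0,"z":1.2,"rx":0,"ry":0,"rz":0},
    {"x":-0.05,"y":0,"z":1.3,"rx":0,"ry":0,"rz":0},
    {"x":-0.05,"y":0,"z":1.3,"rx":0,"ry":0,"rz":0}
  ]
}}

```text
time_s: 26.1
position: [0.5408, 0.2282, 0.0852]
ee_rot: [-0.003, 0.985, 0.173, 0.017]
contact_force: [-0.2, -0.3, -2.4]
grip_width: 0.175
```

Emit:
{"name": "arm_command", "arguments": {
  "targets": [
    {"x":0,"y":0,"z":0.05,"rx":0,"ry":0,"rz":0},
    {"x":0,"y":0,"z":0.1,"rx":0,"ry":0,"rz":0},
    {"x":0,"y":0,"z":0.1,"rx":0,"ry":0,"rz":0}
  ]
}}

```text
time_s: 26.4
position: [0.541, 0.2283, 0.0845]
ee_rot: [-0.003, 0.985, 0.173, 0.017]
contact_force: [0.6, -0.5, -2.1]
grip_width: 0.172
```

```bash
python3 g.py
```

```text
[0.541  0.2283 0.0845] [ 0.6 -0.5 -2.1] [-0.03  0.07  0.02] [[0.939, 0.342, 0.033], [0.341, -0.94, 0.012], [0.035, 0.0, -0.999]]
shift cm to socket xy [-0.06  0.   -0.  ]
```

Emit:
{"name": "arm_command", "arguments": {
  "targets": [
    {"x":-0.03,"y":0,"z":0.05,"rx":0,"ry":0,"rz":0},
    {"x":-0.03,"y":0,"z":0.1,"rx":0,"ry":0,"rz":0},
    {"x":-0.03,"y":0,"z":0.1,"rx":0,"ry":0,"rz":0}
  ]
}}

```text
time_s: 26.7
position: [0.5407, 0.2282, 0.0834]
ee_rot: [-0.003, 0.985, 0.173, 0.017]
contact_force: [0.5, 0.1, -2.2]
grip_width: 0.169
```

Emit:
{"name": "arm_command", "arguments": {
  "targets": [
    {"x":0,"y":0,"z":0.05,"rx":0,"ry":0,"rz":0},
    {"x":0,"y":0,"z":0.1,"rx":0,"ry":0,"rz":0},
    {"x":0,"y":0,"z":0.1,"rx":0,"ry":0,"rz":0}
  ]
}}

```text
time_s: 27.0
position: [0.5409, 0.2283, 0.0828]
ee_rot: [-0.003, 0.985, 0.173, 0.017]
contact_force: [-1.1, -0.0, 0.9]
grip_width: 0.17
```

Emit:
{"name": "arm_command", "arguments": {
  "targets": [
    {"x":0,"y":0,"z":0.05,"rx":0,"ry":0,"rz":0},
    {"x":0,"y":0,"z":0.08,"rx":0,"ry":0,"rz":0},
    {"x":0,"y":0,"z":0.08,"rx":0,"ry":0,"rz":0}
  ]
}}

```text
time_s: 27.3
position: [0.541, 0.2283, 0.0827]
ee_rot: [-0.003, 0.985, 0.173, 0.017]
contact_force: [-2.5, -1.3, 6.9]
grip_width: 0.166
```

Seated: contact at z = 0.0828, against 0.0825 when I picked it. Releasing.

Emit:
{"name": "arm_command", "arguments": {
  "targets": [
    {"x":0,"y":0,"z":-0.05,"rx":0,"ry":0,"rz":0},
    {"x":0,"y":0,"z":-0.05,"rx":0,"ry":0,"rz":0},
    {"x":0,"y":0,"z":-0.05,"rx":0,"ry":0,"rz":0}
  ]
}}

```text
time_s: 27.6
position: [0.5409, 0.2283, 0.0826]
ee_rot: [-0.003, 0.985, 0.173, 0.017]
contact_force: [-2.4, -1.3, 6.5]
grip_width: 0.17
```

Emit:
{"name": "arm_command", "arguments": {
  "targets": [
    {"x":0,"y":0,"z":0,"rx":0,"ry":0,"rz":0},
    {"x":0,"y":0,"z":0,"rx":0,"ry":0,"rz":0},
    {"x":0,"y":0,"z":0,"rx":0,"ry":0,"rz":0},
    {"x":0,"y":0,"z":0,"rx":0,"ry":0,"rz":0},
    {"x":0,"y":0,"z":0,"rx":0,"ry":0,"rz":0}
  ],
  "grip": 0.4
}}

```text
time_s: 28.1
position: [0.5408, 0.2282, 0.082]
ee_rot: [-0.003, 0.985, 0.173, 0.017]
contact_force: [0.2, -0.5, 0.0]
grip_width: 0.586
```

Emit:
{"name": "arm_command", "arguments": {
  "targets": [
    {"x":0.05,"y":0,"z":-1.5,"rx":0,"ry":0,"rz":0},
    {"x":0.14,"y":0,"z":-4,"rx":0,"ry":0,"rz":0},
    {"x":0.28,"y":0,"z":-8,"rx":0,"ry":0,"rz":0},
    {"x":0.42,"y":0,"z":-12,"rx":0,"ry":0,"rz":0},
    {"x":0.5,"y":0,"z":-15,"rx":0,"ry":0,"rz":0}
  ]
}}

```text
time_s: 28.6
position: [0.5411, 0.2287, 0.2361]
ee_rot: [-0.003, 0.985, 0.174, 0.019]
contact_force: [0.1, 0.1, -0.1]
grip_width: 0.601
```

Emit:
{"name": "arm_command", "arguments": {
  "targets": [
    {"x":-4,"y":3,"z":0,"rx":0,"ry":0,"rz":0},
    {"x":-8,"y":6,"z":0,"rx":0,"ry":0,"rz":0},
    {"x":-11,"y":10,"z":0,"rx":0,"ry":0,"rz":0},
    {"x":-11,"y":13,"z":0,"rx":0,"ry":0,"rz":0},
    {"x":-11,"y":13,"z":0,"rx":0,"ry":0,"rz":0}
  ]
}}

```text
time_s: 29.1
position: [0.4825, 0.0638, 0.2298]
ee_rot: [-0.002, 0.985, 0.17, 0.018]
contact_force: [0.4, -0.6, 0.1]
grip_width: 0.598
```

```bash
python3 - <<'E'
from h import *
st=r.get_state();print(st['position'],st['contact_force'],st['grip_width'])
s=grab_frame("scene");t=grab_frame("top");s0=cv2.imread("pics/scene0.png");t0=cv2.imread("pics/top0.png")
print("red",cen(s,(340,262,20,20),red),"was",cen(s0,(340,262,20,20),red))
print("blue",cen(s,(230,205,40,30),blue),"was",cen(s0,(230,205,40,30),blue))
K=5;c=lambda i,x,y:cv2.resize(i[y:y+60,x:x+80],None,fx=K,fy=K,interpolation=2)
o=np.vstack([np.hstack([c(s,300,250),c(s,225,200)]),np.hstack([c(t,160,190),c(t,280,185)])])
cv2.imwrite("pics/final.png",np.clip(o*1.5,0,255).astype(np.uint8))
E
```

```text
[0.48252631 0.06381617 0.22976922] [ 0.42485581 -0.64299602  0.0787875 ] 0.5983042464712127
red [350.17550154 272.85612828] was [350.40469974 272.83102154]
blue [246.36316108 219.01953662] was [246.34295775 218.97464789]
```

View pics/final.png

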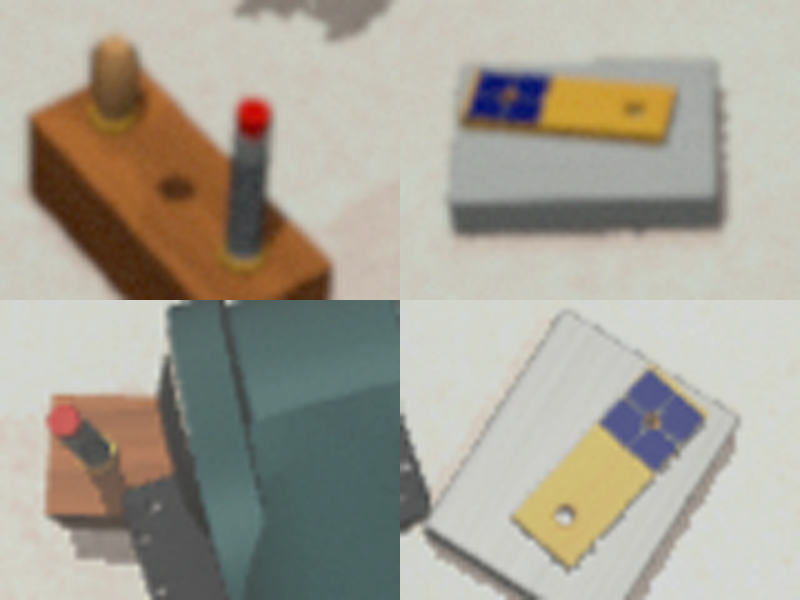

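The final view shows the punch upright and fully down, with its cap at scene (350.2,272.9) against (350.4,272.8) before. The blank is unmoved: blue centroid (246.4,219.0), the same as before. The drift is undisturbed and the robot is clear of everything, so I'm handing in.

```bash
python3 -c "
from cell import r
print(r.finish_job())"
```

```text
the job is handed in; nothing more can be done
None
```

The drill spot is punched, the punch is back in its rack socket, and I've handed the job in after about 29 s of robot time.

- **Choice and grip:** I took the smaller, non-purple punch from the rack. It leaned about 2° in the jaws, so I straightened it before lowering it onto the spot.
- **Strike:** The point touched at about TCP z = 0.1064. I pressed until the spring snapped: the force fell from about 14.3 to 9.5 N above the free baseline, and the side load disappeared. I lifted off at once, with no rise in force that would mean the stop had been reached.
- **Return:** The punch seated at z = 0.0828, against 0.0825 when I picked it up.

**Last checks:**
- **Punch:** The cap is within 0.3 px of where it started, upright and fully down.
- **Blank:** It is within 0.1 px of its original place in the scene view.
- **Drift:** It looks undisturbed in the scene view; in the last top view the arm hid it.

**What disagreed or was not checked:**
- **Late snap:** It came after about 11.5 mm of measured travel instead of about 9 mm. During the press there was about 2 N of side force and roughly 0.6 mm of sideways drift.
- **Mark depth:** I could not measure it in the images, so only the force drop shows that it was struck.
- **Other objects:** I did not compare the tin, jar and hammer before and after; the arm never went near the bench by them.

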